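# Assemble the sieve stack

## Robot

A 6-joint arm with a two-finger parallel gripper is mounted at the origin on a cart in front of the work surface, level with it; the furniture and walls round the work are solid. World frame = base frame: x ahead of the robot, y to its left, z up, the work surface at z = 0. Lengths are in mm, angles in rad, forces in N, time in s.
With the tool pointing down it reaches from about 350 to 800 mm from the base axis. Payload 7.3 kg.
Tool frame: the origin (TCP) lies at the very end of the fingers, on their centre line; the grasp point (between the pads) lies 19 mm behind it (grip_depth is the z of the grasp point in the tool frame, in mm); z points along the fingers, y is the line along which they close (so a half turn about z gives the same grasp; the last joint's range is limited). The gripper opens to 85 mm and grips with 20 to 120 N. Pads are 22 mm wide; open, the fingers measure 114 mm over their backs; the gripper's body (76 mm by 85 mm) begins 54 mm behind the grasp point. The pads swing forward as they close: fully open they stand 13 mm farther back than shut.
Start: joints at [1.189, 0.342, 1.524, -0, 1.275, -0.146], TCP at [122.634, 510.495, 231.322] pointing down, gripper open.
Joint ranges: [-2.53, 2.53], [-0.77, 2.02], [0.04, 2.7], [-1, 4.14], [0.28, 2.66], [-3.11, 3.11]. Speed limits (rad/s): [2.57, 2.57, 3.14, 3.14, 3.14, 3.14].

## Interface

Orientations are given as a unit quaternion [w, x, y, z].
In Python, from workcell import sense, read_camera, finish_job, grip_depth gives the robot as it stands.
- The arm moves only by the tool drive_tool, never from a script. Its argument "commands" is a list of rows, each an object of numbers: "claw": the finger opening in mm, from 0 to 85.4; "x", "y", "z": the shift along the world's x, y, z in mm; "ax", "ay", "az": the turn, a rotation vector about the world's x, y, z in rad. In form: [{"claw": .., "x": .., "y": .., "z": .., "ax": .., "ay": .., "az": ..}, ...]. A call has 1 to 5 rows; each row is the pose to reach, as a shift and turn from the pose commanded when the call began; what a row does not reach only later rows make up. A row lasts 1/12 s, in which the tool goes at most 41.7 mm and 7.16 degrees, less where a joint would pass 70% of its speed; a pose out of reach is approached as far as the arm can. A call with a gripper value outside its range is refused whole. The fingers move at their own pace and stop on an object; the grip force is fixed at half the most. Time passes only in rows, so rows that repeat a pose let the fingers close. It gives the time, the measured TCP pose, the force, the opening and the grip force at its end, in the units of the state.
- sense(): the state, without advancing time (a new reading comes with each control period).
- read_camera(name): name is "scene" or "top" or "wrist"; returns a dict with "color" (420x560x3 uint8, red, green, blue), "intrinsics" (3x3 intrinsics, pixels), "world_to_cam" (4x4, takes a point from world to camera coordinates); the wrist camera has in their place "mount" (4x4, takes a point from camera to tool coordinates, whose origin is the TCP and whose axes are the flange's). Camera axes: x right, y down, z forward; pixel columns grow to the right and rows downward; lengths in mm; the calibration is good to about 2 mm. A picture is of the moment at which its call begins: read the wrist's pose just before it. There is no depth.
- finish_job(): hands the job in; it is judged then, once.
The state is a dict: "time_s": time; "q": joint angles; "joint_velocities": joint speeds; "joint_torque": joint torques, N m; "eef_pos": TCP position; "tool_rot": TCP orientation; "force": force on the tool from outside, world axes, zero at the start; "ft_torque": the same for the moment, N m; "opening": finger opening in mm; "grip_force": force on a finger pad.
Only numpy, scipy, OpenCV 4.12 (cv2) and the standard library are available. Lean on these libraries where they do the work, as an engineer would, in place of code of your own. Each camera call takes 0.05 s, during which the arm holds its last target. There are 200 camera calls.

## Task

Assemble the little sieve stack on the steel receiver, from the bottom up and letting go of each part before fetching the next: first the blue fine sieve, then the yellow medium one, then the red coarse one, and the white lid on top, each upright with its skirt fully nested in the part below. Leave the brown bottle and the white objective standing where they are.

Things in the scene. Friction and masses are not known exactly. Their poses are not given: they have to be found in the camera images.
- receiver: Fixed steel receiver: dark round foot 80 mm across, 6 mm thick, carrying a bright open steel cup without mesh, 58 mm outside, 53 mm mouth, rim at 22 mm, inner floor at 10 mm. A sieve nested in it rests its shoulder on the rim, origin 16 mm above the receiver's. Origin: centre of the underside; z up. To the right (y < 0.06) stands a fixed microscope, eyepieces 0.36 m high reaching to x = 0.3.
- fine_sieve: Loose blue sieve, open cup with mesh floor (fine: wires 2.6 mm apart), 26 mm high. Foot to 6 mm: nesting skirt 47 mm wide, tapering to 40 at the foot. 6 to 26 mm: wall 58 mm outside, 53 mm mouth; grip across it from above. Mesh at 9-12 mm. The next part's skirt fits the mouth with 2 mm play, its shoulder on this rim, its origin 20 mm above this one's. 40-85 g. Origin: centre of foot; z up
- medium_sieve: Loose yellow sieve, open cup with mesh floor (medium: wires 5 mm apart), 26 mm high. Foot to 6 mm: nesting skirt 47 mm wide, tapering to 40 at the foot. 6 to 26 mm: wall 58 mm outside, 53 mm mouth; grip across it from above. Mesh at 9-12 mm. The next part's skirt fits the mouth with 2 mm play, its shoulder on this rim, its origin 20 mm above this one's. 40-85 g. Origin: centre of foot; z up
- coarse_sieve: Loose red sieve, open cup with mesh floor (coarse: wires 9.5 mm apart), 26 mm high. Foot to 6 mm: nesting skirt 47 mm wide, tapering to 40 at the foot. 6 to 26 mm: wall 58 mm outside, 53 mm mouth; grip across it from above. Mesh at 9-12 mm. The next part's skirt fits the mouth with 2 mm play, its shoulder on this rim, its origin 20 mm above this one's. 40-85 g. Origin: centre of foot; z up
- lid: Loose white round lid, 58 mm across, with an upright black knob in the middle. Lower 6 mm: nesting skirt like a sieve's, 47 mm, tapering to 40 at the foot; white disc at 6 to 12 mm; knob, 18 mm in diameter, at 12 to 32 mm: grip it from above. Nested on a sieve its origin lies 20 mm above the sieve's. 35-70 g. Lies right way up. Origin: centre of the foot; z up.
- immersion_oil: Bystander: small brown bottle with a black cap, 30 mm across, 62 mm tall, loose, standing. Origin: centre of its underside; z up.
- objective_10x: Bystander: small white egg-shaped microscope objective with a yellow ring, 30 mm across, 45 mm tall, loose, standing. Origin: centre of its underside; z up.
Things that resemble listed ones, but are neither listed nor needed, are in the scene too. Leave any orange or pink look-alike of the fine_sieve alone.

How it is judged (in metres and radians):
On the way, in this order (a step that is already met when the one before it is completed fails the run):
1. the blue fine sieve is nested in the receiver and let go (horizontal distance between fine_sieve and receiver below 0.005 m and z of fine_sieve in the frame of receiver between 0.0135 and 0.0185 m and angle between fine_sieve's own z axis and vertical below 0.06 rad and contact force between the fingers and fine_sieve below 0.05 N), for 0.2 s.
2. the yellow medium sieve is nested in the blue fine sieve and let go (horizontal distance between medium_sieve and fine_sieve below 0.005 m and z of medium_sieve in the frame of fine_sieve between 0.0175 and 0.0225 m and angle between medium_sieve's own z axis and vertical below 0.06 rad and contact force between the fingers and medium_sieve below 0.05 N), for 0.2 s.
3. the red coarse sieve is nested in the yellow medium sieve and let go (horizontal distance between coarse_sieve and medium_sieve below 0.005 m and z of coarse_sieve in the frame of medium_sieve between 0.0175 and 0.0225 m and angle between coarse_sieve's own z axis and vertical below 0.06 rad and contact force between the fingers and coarse_sieve below 0.05 N), for 0.2 s.
4. the lid is nested in the red coarse sieve and let go (horizontal distance between lid and coarse_sieve below 0.005 m and z of lid in the frame of coarse_sieve between 0.0175 and 0.0225 m and angle between lid's own z axis and vertical below 0.06 rad and contact force between the fingers and lid below 0.05 N), for 0.2 s.
At the end, for the whole second after the job is handed in: Receiver, fine, medium, coarse sieve and lid are nested in that order: each within 5 mm of the axis below, shoulder within 2.5 mm of the rim below, tilt under 0.06 rad, released, at rest; bottle and objective upright (0.2 rad) within 20 mm of their starts (horizontal distance between fine_sieve and receiver below 0.005 m and z of fine_sieve in the frame of receiver between 0.0135 and 0.0185 m and angle between each of fine_sieve, medium_sieve, coarse_sieve, lid's own z axis and vertical below 0.06 rad and horizontal distance between medium_sieve and fine_sieve below 0.005 m and z of medium_sieve in the frame of fine_sieve between 0.0175 and 0.0225 m and horizontal distance between coarse_sieve and medium_sieve below 0.005 m and z of coarse_sieve in the frame of medium_sieve between 0.0175 and 0.0225 m and horizontal distance between lid and coarse_sieve below 0.005 m and z of lid in the frame of coarse_sieve between 0.0175 and 0.0225 m and linear speed of each of fine_sieve, medium_sieve, coarse_sieve, lid below 0.02 m/s and angular speed of each of fine_sieve, medium_sieve, coarse_sieve, lid below 0.2 rad/s and distance of each of immersion_oil, objective_10x from where it was at the start of the episode below 0.02 m and angle between each of immersion_oil, objective_10x's own z axis and vertical below 0.2 rad); the robot touches nothing.
It fails at once if the brown bottle is shifted by more than 20 mm or tipped (distance of immersion_oil from where it was at the start of the episode above 0.02 m or angle between immersion_oil's own z axis and vertical above 0.2 rad).
It fails at once if the objective is shifted by more than 20 mm or tipped (distance of objective_10x from where it was at the start of the episode above 0.02 m or angle between objective_10x's own z axis and vertical above 0.2 rad).
It also fails if it takes over 99 s, if anything falls off the work surface, if the arm or the gripper's body presses on something with over 40 N, if the wrist force passes 120 N, or if a joint passes its speed limit or range.

## Working session

There is one attempt and no reset: what is moved stays moved. The work goes in short steps, Python scripts to look and compute and a tool call to move; the robot and the scene stay as the last step left them, time stands still between calls to the robot, and variables do not carry over. Pictures are saved under pics/ and viewed, at most 14 in all, crops included, and the job is handed in when it is done.

Besides the shell and the picture viewer there is one more tool, called after "Request:" as name(argument=value, ...), one argument or row to a line, values as JSON. drive_tool: Moves the arm, as the interface text tells. Its arguments: {"type":"object","properties":{"commands":{"type":"array","items":{"type":"object","properties":{"claw":{"type":"number"},"x":{"type":"number"},"y":{"type":"number"},"z":{"type":"number"},"ax":{"type":"number"},"ay":{"type":"number"},"az":{"type":"number"}}}}},"required":["commands"]}

```bash
mkdir -p pics; python3 - <<'E'
from workcell import *
import cv2
s=sense();print(s,grip_depth)
for n in ["top","scene"]:
    c=read_camera(n);cv2.imwrite(f"pics/{n}0.png",c["color"][:,:,::-1]);print(n,c["intrinsics"],c["world_to_cam"])
E
```

```text
{'time_s': 0.0, 'q': array([ 1.18899094e+00,  3.42705249e-01,  1.52500113e+00, -1.82144861e-05,
        1.27543266e+00, -1.45949137e-01]), 'joint_velocities': array([-4.21848169e-05,  4.80968559e-04,  6.80189896e-04, -9.25340027e-04,
       -1.49455725e-03,  1.31610733e-03]), 'joint_torque': array([ 2.49651930e-03, -4.33702004e+01, -2.46009314e+01, -8.16274996e-05,
        8.03331204e-03, -3.38334246e-05]), 'eef_pos': array([122.48506262, 510.09575587, 230.64058925]), 'tool_rot': array([-1.93259025e-04,  1.17652302e-01,  9.93054549e-01, -7.48701020e-04]), 'force': array([-0.24306451, -0.17551509, -0.10834728]), 'ft_torque': array([ 0.01990371, -0.00933706,  0.01880541]), 'grip_force': 0.0, 'opening': 84.92587530470492} -18.700000000000003
top [[536.68274019   0.         280.2573176 ]
 [  0.         536.68274019 215.06247481]
 [  0.           0.           1.        ]] [[-1.33923660e-03 -9.99921773e-01 -1.24360464e-02  2.34266843e+02]
 [-9.94208070e-01  2.66780821e-03 -1.07439265e-01  6.13481900e+02]
 [ 1.07464037e-01  1.22201311e-02 -9.94133869e-01  1.28882320e+03]
 [ 0.00000000e+00  0.00000000e+00  0.00000000e+00  1.00000000e+00]]
scene [[537.35932656   0.         276.54067427]
 [  0.         537.35932656 207.40394191]
 [  0.           0.           1.        ]] [[ 4.58654300e-01 -8.88608975e-01 -3.21285129e-03 -9.03075800e+01]
 [-6.83072810e-01 -3.50249901e-01 -6.40887309e-01  5.28187021e+02]
 [ 5.68372914e-01  2.96140331e-01 -7.67628253e-01  6.93657876e+02]
 [ 0.00000000e+00  0.00000000e+00  0.00000000e+00  1.00000000e+00]]
```

View pics/top0.png

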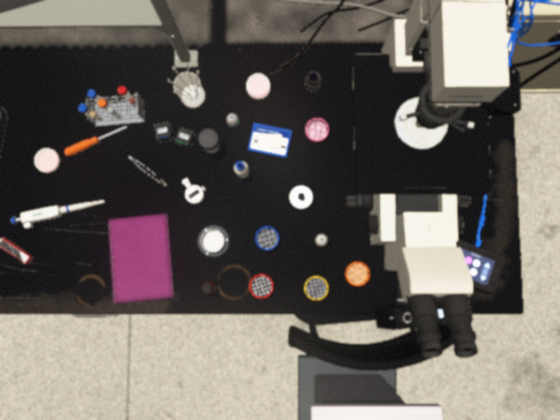

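View pics/scene0.png

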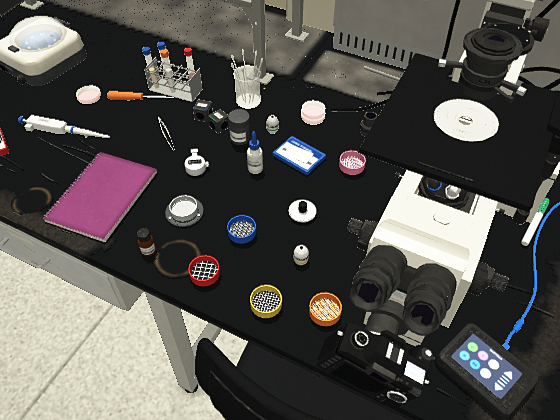

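The top view shows the receiver at (213,241), blue at (267,238), red at (261,286), yellow at (316,288) and the lid at (301,197). The bottle is at (209,287), the objective at (321,240), and the orange decoy at (357,273). The scene view agrees.

```bash
cat > h.py <<'E'
from workcell import *
import cv2, numpy as np
from scipy.spatial.transform import Rotation as R
def cam(n):
    s=sense(); c=read_camera(n); K=c["intrinsics"]
    if n=="wrist":
        T=np.eye(4); q=s["tool_rot"]; T[:3,:3]=R.from_quat([q[1],q[2],q[3],q[0]]).as_matrix(); T[:3,3]=s["eef_pos"]
        C=T@c["mount"]
    else: C=np.linalg.inv(c["world_to_cam"])
    return c["color"],K,C
def ray(K,C,uv,z):
    d=C[:3,:3]@np.linalg.solve(K,[uv[0],uv[1],1.]); return (C[:3,3]+d*(z-C[2,3])/d[2])[:2]
def proj(K,C,p):
    q=np.linalg.inv(C)@np.append(p,1.); q=K@q[:3]; return q[:2]/q[2]
def mask(img,col):
    h=cv2.cvtColor(img,cv2.COLOR_RGB2HSV); r=cv2.inRange
    if col=="blue": return r(h,(105,120,50),(125,255,255))
    if col=="yellow": return r(h,(21,120,80),(33,255,255))
    if col=="red": return r(h,(0,150,70),(5,255,255))|r(h,(174,150,70),(180,255,255))
    if col=="white": return r(h,(0,0,150),(180,50,255))
    if col=="brown": return r(h,(3,60,20),(18,255,120))
def blob(img,col,uv,rad):
    m=mask(img,col); w=np.zeros_like(m); cv2.circle(w,tuple(int(a) for a in uv),int(rad),255,-1)
    p=cv2.findNonZero(m&w); hull=cv2.convexHull(p); return hull
def circ(hull,K,C,z):
    # hull rays onto plane z, circle fit by algebraic LSQ
    P=np.array([ray(K,C,u,z) for u in hull[:,0].astype(float)])
    A=np.c_[2*P,np.ones(len(P))]; s=np.linalg.lstsq(A,(P**2).sum(1),rcond=None)[0]
    return s[:2],np.sqrt(s[2]+s[:2]@s[:2])
E
python3 - <<'E'
from h import *
for n,D in [("top",dict(blue=(267,238,26),yellow=(316,288,26),red=(261,286,26),lid=(301,197,12),recv=(213,241,22),obj=(321,240,25),bot=(209,287,62))),("scene",dict(blue=(242,229,26),yellow=(266,300,26),red=(204,270,26),lid=(303,211,12),recv=(184,209,22),obj=(301,255,20),bot=(146,241,50)))]:
    img,K,C=cam(n)
    for k,(u,v,z) in D.items():
        if k in("obj","bot"): print(n,k,ray(K,C,(u,v),z).round(1));continue
        h=blob(img,{"lid":"white","recv":"white"}.get(k,k),(u,v),20 if n=="top" else 24)
        c,r=circ(h,K,C,z);print(n,k,c.round(1),r.round(1))
c=read_camera("wrist");print(c["mount"].round(3),c["intrinsics"])
E
```

```text
top blue [558.9 266.9] 31.8
top yellow [436.1 146.4] 31.4
top red [440.8 280.7] 31.4
top lid [662.9 182.2] 29.6
top recv [553.3 401.6] 32.1
top obj [552.8 132.6]
top bot [439.  402.8]
scene blue [553.7 262.5] 34.1
scene yellow [432.  143.1] 32.1
scene red [436.6 276.5] 32.1
scene lid [660.9 180.3] 29.3
scene recv [547.  395.9] 34.9
scene obj [553.5 131.1]
scene bot [429.3 397.8]
[[-0.0000e+00 -9.5200e-01 -3.0600e-01  7.7911e+01]
 [ 1.0000e+00 -0.0000e+00  0.0000e+00  1.0700e+00]
 [-1.0000e-03 -3.0600e-01  9.5200e-01 -1.4330e+02]
 [ 0.0000e+00  0.0000e+00  0.0000e+00  1.0000e+00]] [[373.16090749   0.         290.58424179]
 [  0.         373.16090749 216.57334784]
 [  0.           0.           1.        ]]
```

Request:
drive_tool(
  commands=[
    {"claw": 85, "x": 35, "y": -20, "z": 0, "az": 0.1},
    {"claw": 85, "x": 70, "y": -40, "z": 0, "az": 0.2},
    {"claw": 85, "x": 105, "y": -60, "z": 0, "az": 0.236},
    {"claw": 85, "x": 140, "y": -80, "z": 0, "az": 0.236},
    {"claw": 85, "x": 175, "y": -100, "z": 0, "az": 0.236},
  ],
)

```text
$.commands[0]: bad value
```

Request:
drive_tool(
  commands=[
    {"claw": 85, "x": 35, "y": -20, "z": 0},
    {"claw": 85, "x": 70, "y": -40, "z": -10},
    {"claw": 85, "x": 105, "y": -60, "z": -20},
    {"claw": 85, "x": 140, "y": -80, "z": -30},
    {"claw": 85, "x": 175, "y": -100, "z": -50},
  ],
)

```text
$.commands[0]: bad value
```

Request:
drive_tool(
  commands=[
    {"claw": 85, "x": 35, "y": -20, "z": -20},
    {"claw": 85, "x": 70, "y": -40, "z": -40},
    {"claw": 85, "x": 86, "y": -43, "z": -50},
    {"claw": 85, "x": 86, "y": -43, "z": -50},
    {"claw": 85, "x": 86, "y": -43, "z": -50},
  ],
)

```text
$.commands[0]: bad value
```

```bash
python3 - <<'E'
from h import *
s=sense();print(s["time_s"],s["eef_pos"],s["tool_rot"],s["q"])
i,K,C=cam("wrist");cv2.imwrite("pics/w1.png",i[:,:,::-1]);print(proj(K,C,(559,267,26)))
E
```

```text
0.25 [122.55888397 510.35570503 231.02226211] [-8.85112698e-05  1.17613534e-01  9.93059400e-01 -2.76395389e-04] [ 1.18901889e+00  3.42339610e-01  1.52445154e+00  2.79143312e-05
  1.27538133e+00 -1.46012773e-01]
[189.87458613 532.50842443]
```

View pics/w1.png

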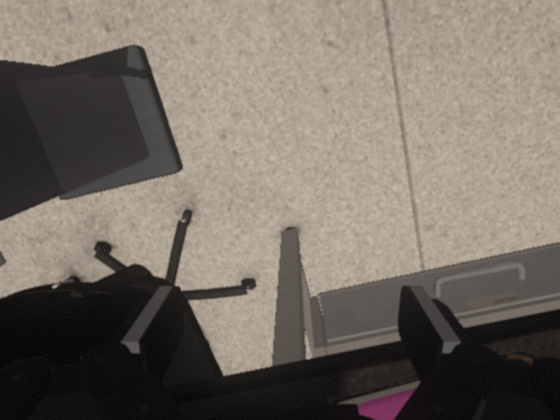

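The wrist view shows only floor and the two fingers, because the moves were refused. Every row needs all seven keys.

Request:
drive_tool(
  commands=[
    {"claw": 85, "x": 35, "y": -20, "z": 0, "ax": 0, "ay": 0, "az": 0.1},
    {"claw": 85, "x": 70, "y": -40, "z": 0, "ax": 0, "ay": 0, "az": 0.2},
    {"claw": 85, "x": 105, "y": -60, "z": 0, "ax": 0, "ay": 0, "az": 0.236},
    {"claw": 85, "x": 140, "y": -80, "z": 0, "ax": 0, "ay": 0, "az": 0.236},
    {"claw": 85, "x": 175, "y": -100, "z": 0, "ax": 0, "ay": 0, "az": 0.236},
  ],
)

```text
time_s: 0.72
eef_pos: [298.9, 409.4, 231.4]
tool_rot: [0.0, -0.0, 1.0, 0.0]
force: [0.2, 1.1, 0.2]
opening: 85.1
grip_force: 0.0
```

Request:
drive_tool(
  commands=[
    {"claw": 85, "x": 35, "y": -19, "z": -10, "ax": 0, "ay": 0, "az": 0},
    {"claw": 85, "x": 70, "y": -38, "z": -20, "ax": 0, "ay": 0, "az": 0},
    {"claw": 85, "x": 105, "y": -57, "z": -30, "ax": 0, "ay": 0, "az": 0},
    {"claw": 85, "x": 140, "y": -76, "z": -40, "ax": 0, "ay": 0, "az": 0},
    {"claw": 85, "x": 175, "y": -95, "z": -50, "ax": 0, "ay": 0, "az": 0},
  ],
)

```text
time_s: 1.13
eef_pos: [474.2, 314.2, 180.9]
tool_rot: [0.0, -0.0, 1.0, 0.0]
force: [0.8, 0.9, 1.1]
opening: 85.1
grip_force: 0.0
```

Request:
drive_tool(
  commands=[
    {"claw": 85, "x": 30, "y": -17, "z": -15, "ax": 0, "ay": 0, "az": 0},
    {"claw": 85, "x": 60, "y": -34, "z": -30, "ax": 0, "ay": 0, "az": 0},
    {"claw": 85, "x": 86, "y": -48, "z": -50, "ax": 0, "ay": 0, "az": 0},
    {"claw": 85, "x": 86, "y": -48, "z": -50, "ax": 0, "ay": 0, "az": 0},
    {"claw": 85, "x": 86, "y": -48, "z": -50, "ax": 0, "ay": 0, "az": 0},
  ],
)

```text
time_s: 1.55
eef_pos: [558.8, 266.1, 129.4]
tool_rot: [-0.002, 0.001, 1.0, -0.0]
force: [-0.6, 0.7, 0.8]
opening: 85.2
grip_force: 0.0
```

```bash
python3 - <<'E'
from h import *
s=sense();print(s["time_s"],s["eef_pos"],s["tool_rot"],s["q"])
i,K,C=cam("wrist");cv2.imwrite("pics/w2.png",i[:,:,::-1]);uv=proj(K,C,(559,267,26));print(uv)
h=blob(i,"blue",uv,95);print(circ(h,K,C,26),cv2.boundingRect(h))
E
```

```text
1.55 [558.77419127 266.10351931 129.36723165] [-1.71817845e-03  1.25097435e-03  9.99997639e-01 -4.52966311e-04] [ 3.20572986e-01  6.03642379e-01  1.38572404e+00  2.48592076e-04
  1.15577273e+00 -1.24782203e+00]
[290.54424954 215.03982538]
(array([558.6061453 , 268.04137883]), np.float64(30.220155716581793)) (250, 170, 85, 86)
```

View pics/w2.png

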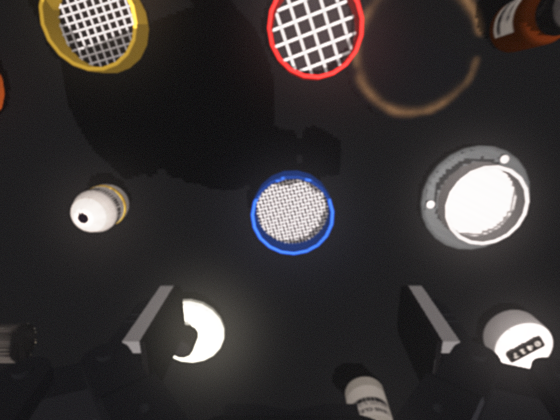

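Blue is at pixel (292,213), between the fingers, which sit around x≈288. The receiver is at (485,203), and the objective and bottle are clear of the approach. I'll measure the receiver from above first.

Request:
drive_tool(
  commands=[
    {"claw": 85, "x": 0, "y": 35, "z": 10, "ax": 0, "ay": 0, "az": 0},
    {"claw": 85, "x": 0, "y": 75, "z": 10, "ax": 0, "ay": 0, "az": 0},
    {"claw": 85, "x": -5, "y": 110, "z": 10, "ax": 0, "ay": 0, "az": 0},
    {"claw": 85, "x": -6, "y": 136, "z": 0, "ax": 0, "ay": 0, "az": 0},
    {"claw": 85, "x": -6, "y": 136, "z": 0, "ax": 0, "ay": 0, "az": 0},
  ],
)

```text
time_s: 2.02
eef_pos: [549.3, 409.8, 131.2]
tool_rot: [-0.0, -0.003, 1.0, 0.001]
force: [-1.7, -0.3, -1.1]
opening: 84.6
grip_force: 0.0
```

```bash
python3 - <<'E'
from h import *
s=sense();print(s["time_s"],s["eef_pos"],s["tool_rot"])
i,K,C=cam("wrist");cv2.imwrite("pics/w3.png",i[:,:,::-1])
g=cv2.cvtColor(i,cv2.COLOR_RGB2GRAY)
uv=proj(K,C,(553,402,22));print(uv)
for t in (60,90,120,150,180,210):
    m=cv2.inRange(g,t,255);w=np.zeros_like(m);cv2.circle(w,tuple(uv.astype(int)),70,255,-1);h=cv2.convexHull(cv2.findNonZero(m&w))
    print(t,cv2.boundingRect(h),circ(h,K,C,22),circ(h,K,C,6))
cv2.imwrite("pics/w3c.png",cv2.resize(i[130:310,190:430,::-1],None,fx=3,fy=3))
E
```

```text
2.0167 [549.30779092 409.75658606 131.20068991] [-1.09653315e-04 -3.36131473e-03  9.99993684e-01  1.14996811e-03]
[277.85418132 216.69250803]
60 (207, 146, 141, 141) (array([555.75675601, 401.50801972]), np.float64(50.97978910005485)) (array([561.08534717, 400.98521529]), np.float64(54.20998994647241))
90 (222, 158, 117, 113) (array([553.08208497, 404.00233787]), np.float64(41.54606042187255)) (array([558.2412026 , 403.63757938]), np.float64(44.17851775270244))
120 (227, 160, 106, 100) (array([549.56116769, 403.35469103]), np.float64(36.983676944979)) (array([554.49719163, 402.94889609]), np.float64(39.32705079332974))
150 (228, 163, 104, 96) (array([549.47213301, 403.21297448]), np.float64(36.24289624606449)) (array([554.40251549, 402.79820004]), np.float64(38.539332465152874))
180 (229, 167, 102, 90) (array([549.85907886, 403.97999776]), np.float64(34.57859493843228)) (array([554.81397915, 403.61382374]), np.float64(36.76957706311189))
210 (229, 169, 92, 88) (array([552.23781994, 402.59440663]), np.float64(31.388750745500015)) (array([557.34344293, 402.14043825]), np.float64(33.37761674545931))
```

View pics/w3c.png

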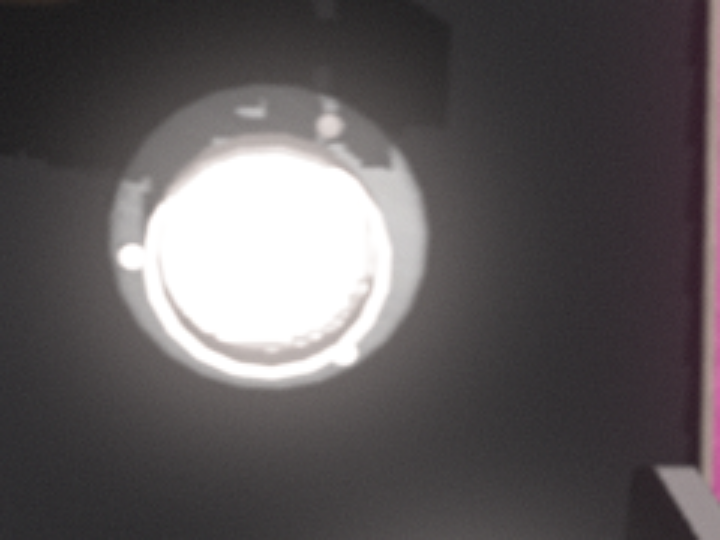

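The crop shows the receiver's rim ellipse spanning x 145–393 and y 137–380. Its foot spans 110–428 by 85–387. In full-image pixels the centres are (279.7,216.2) for the rim and (279.7,208.7) for the foot.

```bash
python3 - <<'E'
from h import *
i,K,C=cam("wrist");s=sense();print(s["time_s"],s["eef_pos"])
T=np.eye(4);q=[-3.36131473e-03,9.99993684e-01,1.14996811e-03,-1.09653315e-04];T[:3,:3]=R.from_quat(q).as_matrix();T[:3,3]=[549.30779,409.756586,131.20069]
M=read_camera("wrist")["mount"];C0=T@M
print(ray(K,C0,(279.7,216.2),22),ray(K,C0,(279.7,208.7),6))
# second sample, now still: masks of rim by edges
g=cv2.cvtColor(i,cv2.COLOR_RGB2GRAY);cv2.imwrite("pics/w4c.png",cv2.resize(i[130:310,190:430,::-1],None,fx=3,fy=3))
E
```

```text
2.1167 [550.80898436 405.53363841 131.92165936]
[552.62295317 403.31350971] [551.84050376 402.91932159]
```

View pics/w4c.png

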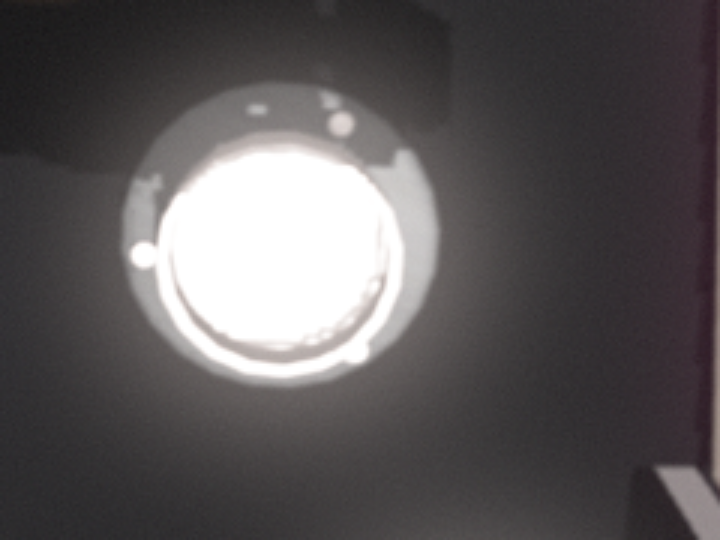

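Request:
drive_tool(
  commands=[
    {"claw": 85, "x": 3, "y": -40, "z": 0, "ax": 0, "ay": 0, "az": 0},
    {"claw": 85, "x": 5, "y": -80, "z": 0, "ax": 0, "ay": 0, "az": 0},
    {"claw": 85, "x": 6, "y": -115, "z": 0, "ax": 0, "ay": 0, "az": 0},
    {"claw": 85, "x": 6, "y": -135.5, "z": 0, "ax": 0, "ay": 0, "az": 0},
    {"claw": 85, "x": 6, "y": -135.5, "z": -20, "ax": 0, "ay": 0, "az": 0},
  ],
)

```text
time_s: 2.58
eef_pos: [561.4, 263.5, 116.4]
tool_rot: [0.004, 0.002, 1.0, 0.001]
force: [2.2, 0.6, 0.6]
opening: 85.0
grip_force: 0.0
```

Request:
drive_tool(
  commands=[
    {"claw": 85, "x": 0, "y": 0, "z": 0, "ax": 0, "ay": 0, "az": 0},
    {"claw": 85, "x": 0, "y": 0, "z": 0, "ax": 0, "ay": 0, "az": 0},
    {"claw": 85, "x": 0, "y": 0, "z": 0, "ax": 0, "ay": 0, "az": 0},
  ],
)

```text
time_s: 2.83
eef_pos: [558.9, 268.2, 112.4]
tool_rot: [0.001, -0.0, 1.0, 0.0]
force: [0.7, 0.2, -0.6]
opening: 85.1
grip_force: 0.0
```

```bash
python3 - <<'E'
from h import *
s=sense();print(s["time_s"],s["eef_pos"])
i,K,C=cam("wrist")
for z in (26,):
    uv=proj(K,C,(559,267,26));h=blob(i,"blue",uv,95);c,r=circ(h,K,C,z);print(c,r,c-s["eef_pos"][:2])
E
```

```text
2.8333 [558.85415422 268.20779929 112.41286317]
[558.58751744 267.79321112] 30.163864961348544 [-0.26663678 -0.41458817]
```

Centred. Now I'll descend and grip.

Request:
drive_tool(
  commands=[
    {"claw": 85, "x": 0, "y": 0, "z": -30, "ax": 0, "ay": 0, "az": 0},
    {"claw": 85, "x": 0, "y": 0, "z": -60, "ax": 0, "ay": 0, "az": 0},
    {"claw": 85, "x": 0, "y": 0, "z": -90, "ax": 0, "ay": 0, "az": 0},
    {"claw": 85, "x": 0, "y": 0, "z": -108, "ax": 0, "ay": 0, "az": 0},
    {"claw": 85, "x": 0, "y": 0, "z": -108, "ax": 0, "ay": 0, "az": 0},
  ],
)

```text
time_s: 3.3
eef_pos: [556.1, 267.9, -0.3]
tool_rot: [-0.003, -0.001, 1.0, -0.001]
force: [-1.8, -0.3, -0.8]
opening: 84.7
grip_force: 0.0
```

Request:
drive_tool(
  commands=[
    {"claw": 70, "x": 0, "y": 0, "z": 0, "ax": 0, "ay": 0, "az": 0},
    {"claw": 60, "x": 0, "y": 0, "z": 0, "ax": 0, "ay": 0, "az": 0},
    {"claw": 50, "x": 0, "y": 0, "z": 0, "ax": 0, "ay": 0, "az": 0},
    {"claw": 50, "x": 0, "y": 0, "z": 0, "ax": 0, "ay": 0, "az": 0},
    {"claw": 50, "x": 0, "y": 0, "z": 0, "ax": 0, "ay": 0, "az": 0},
  ],
)

```text
time_s: 3.72
eef_pos: [560.3, 268.8, 6.1]
tool_rot: [0.002, -0.0, 1.0, 0.001]
force: [-0.0, 0.6, 7.2]
opening: 55.4
grip_force: 64.0
```

Request:
drive_tool(
  commands=[
    {"claw": 50, "x": 0, "y": 0, "z": 0, "ax": 0, "ay": 0, "az": 0},
    {"claw": 50, "x": 0, "y": 0, "z": 20, "ax": 0, "ay": 0, "az": 0},
    {"claw": 50, "x": 0, "y": 0, "z": 50, "ax": 0, "ay": 0, "az": 0},
    {"claw": 50, "x": 0, "y": 0, "z": 80, "ax": 0, "ay": 0, "az": 0},
    {"claw": 50, "x": 0, "y": 0, "z": 80, "ax": 0, "ay": 0, "az": 0},
  ],
)

```text
time_s: 4.13
eef_pos: [562.4, 269.4, 90.9]
tool_rot: [0.006, -0.0, 1.0, 0.002]
force: [1.4, 0.8, 0.2]
opening: 55.8
grip_force: 63.8
```

```bash
python3 - <<'E'
from h import *
s=sense();print(s["time_s"],s["eef_pos"],s["opening"],s["grip_force"])
i,K,C=cam("wrist");cv2.imwrite("pics/w5.png",i[:,:,::-1])
h=blob(i,"blue",(288,330),140);c,r=circ(h,K,C,s["eef_pos"][2]+23);print(cv2.boundingRect(h),c-s["eef_pos"][:2],r)
E
```

```text
4.1333 [562.37089836 269.40654899  90.90308441] 55.83838286223635 63.81629082374275
(216, 223, 151, 153) [-5.05766322  0.95602355] 29.994860105673812
```

View pics/w5.png

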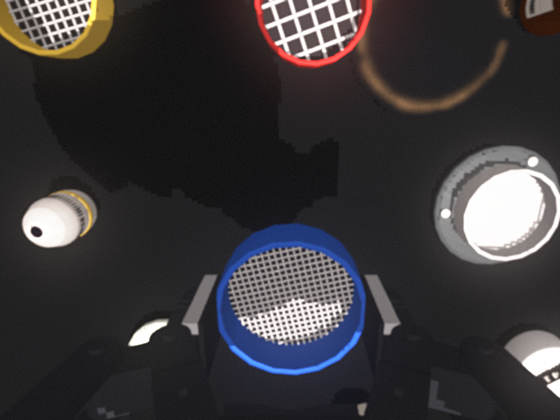

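The blue sieve is held squarely: its rim spans x 217–366 with the bottom at row 371, between the pads. I'll carry it over the receiver.

Request:
drive_tool(
  commands=[
    {"claw": 50, "x": 0, "y": 30, "z": 0, "ax": 0, "ay": 0, "az": 0},
    {"claw": 50, "x": -2, "y": 60, "z": 0, "ax": 0, "ay": 0, "az": 0},
    {"claw": 50, "x": -4, "y": 90, "z": 0, "ax": 0, "ay": 0, "az": 0},
    {"claw": 50, "x": -6, "y": 115, "z": 0, "ax": 0, "ay": 0, "az": 0},
    {"claw": 50, "x": -6, "y": 135, "z": 0, "ax": 0, "ay": 0, "az": 0},
  ],
)

```text
time_s: 4.6
eef_pos: [551.5, 404.9, 82.8]
tool_rot: [-0.0, -0.001, 1.0, 0.0]
force: [-0.1, -0.6, -0.8]
opening: 55.3
grip_force: 63.8
```

Request:
drive_tool(
  commands=[
    {"claw": 50, "x": 0, "y": 0, "z": 0, "ax": 0, "ay": 0, "az": 0},
    {"claw": 50, "x": 0, "y": 0, "z": 0, "ax": 0, "ay": 0, "az": 0},
    {"claw": 50, "x": 0, "y": 0, "z": 0, "ax": 0, "ay": 0, "az": 0},
    {"claw": 50, "x": 0, "y": 0, "z": 0, "ax": 0, "ay": 0, "az": 0},
    {"claw": 50, "x": 0, "y": 0, "z": 0, "ax": 0, "ay": 0, "az": 0},
  ],
)

```text
time_s: 5.02
eef_pos: [552.9, 401.8, 83.3]
tool_rot: [-0.0, 0.001, 1.0, -0.0]
force: [-0.5, 0.1, 0.6]
opening: 55.3
grip_force: 63.8
```

```bash
python3 - <<'E'
from h import *
s=sense();print(s["time_s"],s["eef_pos"],s["force"])
i,K,C=cam("wrist");cv2.imwrite("pics/w6.png",i[:,:,::-1])
for dz in (20,23): print((ray(K,C,(291.5,298),s["eef_pos"][2]+dz)-s["eef_pos"][:2]))
print(proj(K,C,(552.5,403,22)))
E
```

```text
5.0167 [552.9283579  401.78073512  83.31557283] [-0.50762182  0.11720435  0.59098306]
[-6.06101298  1.28666939]
[-7.80232512  1.27945603]
[291.0051018  235.14642376]
```

View pics/w6.png

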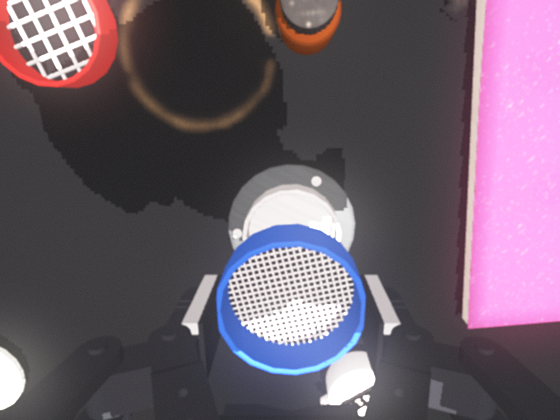

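Blue hangs over the receiver, with its rim centre near (291,298). The receiver is seen behind it, centred near (291,225). I'll pin down the held offset by fitting the lower rim arc with the known 29 mm radius.

```bash
cat >> h.py <<'E'
def arc(img,col,uv,rad,K,C,R0=29.,zs=None,frac=0.5):
    "outer rim from the lower (far) hull arc; height chosen where radius = R0"
    h=blob(img,col,uv,rad); x,y,w,hh=cv2.boundingRect(h)
    P=h[h[:,0,1]>y+hh*frac]
    out=[]
    for z in zs:
        c,r=circ(P,K,C,z); out.append((abs(r-R0),z,*c,r))
    return min(out)
E
python3 - <<'E'
from h import *
s=sense();e=s["eef_pos"];print(e)
i,K,C=cam("wrist")
for f in (.4,.5,.6,.7):
    a=arc(i,"blue",(291,298),140,K,C,zs=np.arange(e[2]-5,e[2]+40,1),frac=f);print(f,np.round(a,1),a[1]-e[2],a[2]-e[0],a[3]-e[1])
    h=blob(i,"blue",(291,298),140);x,y,w,hh=cv2.boundingRect(h);P=h[h[:,0,1]>y+hh*f]
    for dz in (17,20,23): c,r=circ(P,K,C,e[2]+dz);print("  ",dz,(c-e[:2]).round(1),r.round(1))
E
```

```text
[552.99961927 401.91695753  83.42367641]
0.4 [  0.  102.4 553.7 402.8  29. ] 19.0 0.6894863777492901 0.8412179423398811
   17 [2.  0.8] 29.5
   20 [0.1 0.8] 28.8
   23 [-1.8  0.8] 28.1
0.5 [  0.  101.4 554.7 402.8  29. ] 18.0 1.7294936679726334 0.8889275390216653
   17 [2.4 0.9] 29.2
   20 [0.5 0.9] 28.5
   23 [-1.4  0.9] 27.8
0.6 [  0.  102.4 553.8 402.8  29. ] 19.0 0.8295237696656841 0.8755806221299736
   17 [2.1 0.9] 29.4
   20 [0.2 0.9] 28.7
   23 [-1.7  0.9] 28.0
0.7 [  0.  103.4 552.9 402.8  29. ] 20.0 -0.10607435982478819 0.8798509385810576
   17 [1.8 0.9] 29.7
   20 [-0.1  0.9] 29.0
   23 [-2.   0.9] 28.3
```

Request:
drive_tool(
  commands=[
    {"claw": 50, "x": 0, "y": 0, "z": -20, "ax": 0, "ay": 0, "az": 0},
    {"claw": 50, "x": 0, "y": 0, "z": -40, "ax": 0, "ay": 0, "az": 0},
    {"claw": 50, "x": 0, "y": 0, "z": -52, "ax": 0, "ay": 0, "az": 0},
    {"claw": 50, "x": 0, "y": 0, "z": -57, "ax": 0, "ay": 0, "az": 0},
    {"claw": 50, "x": 0, "y": 0, "z": -59, "ax": 0, "ay": 0, "az": 0},
  ],
)

```text
time_s: 5.53
eef_pos: [552.4, 402.5, 23.4]
tool_rot: [-0.001, 0.0, 1.0, -0.0]
force: [0.7, 0.2, -1.3]
opening: 55.9
grip_force: 63.8
```

Request:
drive_tool(
  commands=[
    {"claw": 50, "x": 0, "y": 0, "z": -0.5, "ax": 0, "ay": 0, "az": 0},
    {"claw": 50, "x": 0, "y": 0, "z": -1, "ax": 0, "ay": 0, "az": 0},
    {"claw": 50, "x": 0, "y": 0, "z": -1, "ax": 0, "ay": 0, "az": 0},
  ],
)

```text
time_s: 5.78
eef_pos: [553.2, 403.3, 24.3]
tool_rot: [0.001, -0.0, 1.0, 0.0]
force: [0.5, -0.6, 0.2]
opening: 55.5
grip_force: 63.8
```

Request:
drive_tool(
  commands=[
    {"claw": 50, "x": 0, "y": 0, "z": -1, "ax": 0, "ay": 0, "az": 0},
    {"claw": 50, "x": 0, "y": 0, "z": -2, "ax": 0, "ay": 0, "az": 0},
    {"claw": 50, "x": 0, "y": 0, "z": -2, "ax": 0, "ay": 0, "az": 0},
    {"claw": 50, "x": 0, "y": 0, "z": -2, "ax": 0, "ay": 0, "az": 0},
  ],
)

```text
time_s: 6.12
eef_pos: [552.9, 403.2, 22.1]
tool_rot: [0.001, -0.0, 1.0, 0.0]
force: [-1.6, 0.3, 3.9]
opening: 55.4
grip_force: 64.2
```

Contact at 22.1 mm as predicted, so I'll release and rise.

Request:
drive_tool(
  commands=[
    {"claw": 60, "x": 0, "y": 0, "z": 0, "ax": 0, "ay": 0, "az": 0},
    {"claw": 75, "x": 0, "y": 0, "z": 0, "ax": 0, "ay": 0, "az": 0},
    {"claw": 85, "x": 0, "y": 0, "z": 0, "ax": 0, "ay": 0, "az": 0},
    {"claw": 85, "x": 0, "y": 0, "z": 0, "ax": 0, "ay": 0, "az": 0},
    {"claw": 85, "x": 0, "y": 0, "z": 0, "ax": 0, "ay": 0, "az": 0},
  ],
)

```text
time_s: 6.53
eef_pos: [552.6, 402.9, 21.1]
tool_rot: [-0.0, -0.0, 1.0, -0.0]
force: [-1.1, -0.0, -0.8]
opening: 85.1
grip_force: 0.0
```

Request:
drive_tool(
  commands=[
    {"claw": 85, "x": 0, "y": 0, "z": 35, "ax": 0, "ay": 0, "az": 0},
    {"claw": 85, "x": 0, "y": 0, "z": 70, "ax": 0, "ay": 0, "az": 0},
    {"claw": 85, "x": 0, "y": 0, "z": 108, "ax": 0, "ay": 0, "az": 0},
    {"claw": 85, "x": 0, "y": 0, "z": 108, "ax": 0, "ay": 0, "az": 0},
    {"claw": 85, "x": 0, "y": 0, "z": 108, "ax": 0, "ay": 0, "az": 0},
  ],
)

```text
time_s: 6.95
eef_pos: [554.0, 403.8, 132.6]
tool_rot: [0.003, -0.0, 1.0, 0.002]
force: [1.0, -0.4, -1.1]
opening: 85.1
grip_force: 0.0
```

```bash
python3 - <<'E'
from h import *
s=sense();e=s["eef_pos"];print(s["time_s"],e)
i,K,C=cam("wrist");cv2.imwrite("pics/w7.png",i[:,:,::-1])
uv=proj(K,C,(552.5,403,42));a=arc(i,"blue",uv,100,K,C,zs=np.arange(30,60,.5));print(a)
h=blob(i,"blue",uv,100);print(circ(h,K,C,42),cv2.fitEllipse(h))
E
```

```text
6.95 [553.98632212 403.78800022 132.561231  ]
(np.float64(0.008920316899057923), np.float64(41.0), np.float64(552.8301974225756), np.float64(404.0583067515709), np.float64(29.008920316899058))
(array([551.14866025, 404.06908345]), np.float64(29.698469559704233)) ((288.9460754394531, 213.6683349609375), (86.1928482055664, 89.01783752441406), 174.0091552734375)
```

View pics/w7.png

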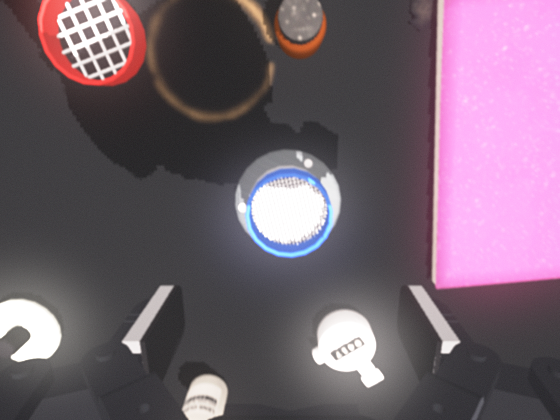

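Blue is nested: its ellipse centre is (289,214), the rim fits at z≈41, and it is level. Next is yellow.

Request:
drive_tool(
  commands=[
    {"claw": 85, "x": -15, "y": -32, "z": 0, "ax": 0, "ay": 0, "az": 0},
    {"claw": 85, "x": -30, "y": -64, "z": 0, "ax": 0, "ay": 0, "az": 0},
    {"claw": 85, "x": -45, "y": -97, "z": 0, "ax": 0, "ay": 0, "az": 0},
    {"claw": 85, "x": -60, "y": -131, "z": 0, "ax": 0, "ay": 0, "az": 0},
    {"claw": 85, "x": -76, "y": -167, "z": 0, "ax": 0, "ay": 0, "az": 0},
  ],
)

```text
time_s: 7.42
eef_pos: [474.6, 234.5, 127.4]
tool_rot: [-0.002, -0.0, 1.0, -0.0]
force: [-0.1, -0.9, -1.2]
opening: 85.2
grip_force: 0.0
```

Request:
drive_tool(
  commands=[
    {"claw": 85, "x": -15, "y": -34, "z": 0, "ax": 0, "ay": 0, "az": 0},
    {"claw": 85, "x": -30, "y": -66, "z": 0, "ax": 0, "ay": 0, "az": 0},
    {"claw": 85, "x": -40, "y": -90, "z": 0, "ax": 0, "ay": 0, "az": 0},
    {"claw": 85, "x": -40, "y": -90, "z": 0, "ax": 0, "ay": 0, "az": 0},
    {"claw": 85, "x": -40, "y": -90, "z": 0, "ax": 0, "ay": 0, "az": 0},
  ],
)

```text
time_s: 7.83
eef_pos: [435.6, 145.0, 128.4]
tool_rot: [-0.001, 0.001, 1.0, -0.0]
force: [-0.3, 0.4, -1.1]
opening: 84.9
grip_force: 0.0
```

Request:
drive_tool(
  commands=[
    {"claw": 85, "x": 0, "y": 0, "z": 0, "ax": 0, "ay": 0, "az": 0},
    {"claw": 85, "x": 0, "y": 0, "z": 0, "ax": 0, "ay": 0, "az": 0},
    {"claw": 85, "x": 0, "y": 0, "z": 0, "ax": 0, "ay": 0, "az": 0},
  ],
)

```text
time_s: 8.08
eef_pos: [436.8, 146.8, 128.9]
tool_rot: [-0.0, -0.001, 1.0, 0.0]
force: [-0.1, -0.2, 0.2]
opening: 85.2
grip_force: 0.0
```

```bash
python3 - <<'E'
from h import *
s=sense();e=s["eef_pos"];print(s["time_s"],e)
i,K,C=cam("wrist");cv2.imwrite("pics/w8.png",i[:,:,::-1])
uv=proj(K,C,(436,146,26));print(uv);a=arc(i,"yellow",uv,80,K,C,zs=[26]);print(a)
h=blob(i,"yellow",uv,80);print(circ(h,K,C,26),cv2.fitEllipse(h))
E
```

```text
8.0833 [436.81206813 146.79452672 128.88603555]
[287.95177062 213.39532104]
(np.float64(0.07096269768494068), 26, np.float64(436.81549351555174), np.float64(146.8583217894132), np.float64(28.92903730231506))
(array([435.68618336, 146.91053235]), np.float64(29.581317579767358)) ((289.2572326660156, 211.47369384765625), (83.0864028930664, 84.17520904541016), 179.57110595703125)
```

View pics/w8.png

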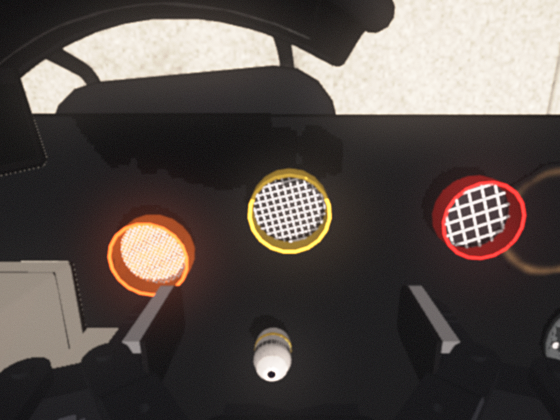

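Yellow is at (289,211) and the orange decoy at (150,255). The nearest finger clears the decoy by about 11 mm, so I'll narrow the opening a little and grip.

Request:
drive_tool(
  commands=[
    {"claw": 78, "x": 0, "y": 0, "z": -35, "ax": 0, "ay": 0, "az": 0},
    {"claw": 78, "x": 0, "y": 0, "z": -70, "ax": 0, "ay": 0, "az": 0},
    {"claw": 78, "x": 0, "y": 0, "z": -105, "ax": 0, "ay": 0, "az": 0},
    {"claw": 78, "x": 0, "y": 0, "z": -125, "ax": 0, "ay": 0, "az": 0},
    {"claw": 78, "x": 0, "y": 0, "z": -125, "ax": 0, "ay": 0, "az": 0},
  ],
)

```text
time_s: 8.55
eef_pos: [433.9, 146.0, 0.6]
tool_rot: [-0.004, -0.001, 1.0, -0.001]
force: [-0.7, 0.4, 0.4]
opening: 78.0
grip_force: 0.0
```

Request:
drive_tool(
  commands=[
    {"claw": 78, "x": 0, "y": 0, "z": 0, "ax": 0, "ay": 0, "az": 0},
    {"claw": 65, "x": 0, "y": 0, "z": 0, "ax": 0, "ay": 0, "az": 0},
    {"claw": 50, "x": 0, "y": 0, "z": 0, "ax": 0, "ay": 0, "az": 0},
    {"claw": 50, "x": 0, "y": 0, "z": 0, "ax": 0, "ay": 0, "az": 0},
    {"claw": 50, "x": 0, "y": 0, "z": 0, "ax": 0, "ay": 0, "az": 0},
  ],
)

```text
time_s: 8.97
eef_pos: [437.9, 146.4, 6.5]
tool_rot: [0.002, -0.0, 1.0, 0.0]
force: [-1.6, 1.2, 6.0]
opening: 56.5
grip_force: 62.4
```

Request:
drive_tool(
  commands=[
    {"claw": 50, "x": 0, "y": 0, "z": 0, "ax": 0, "ay": 0, "az": 0},
    {"claw": 50, "x": 0, "y": 0, "z": 20, "ax": 0, "ay": 0, "az": 0},
    {"claw": 50, "x": 0, "y": 0, "z": 50, "ax": 0, "ay": 0, "az": 0},
    {"claw": 50, "x": 0, "y": 0, "z": 85, "ax": 0, "ay": 0, "az": 0},
    {"claw": 50, "x": 0, "y": 0, "z": 115, "ax": 0, "ay": 0, "az": 0},
  ],
)

```text
time_s: 9.38
eef_pos: [437.1, 146.1, 122.7]
tool_rot: [0.002, -0.0, 1.0, 0.0]
force: [1.3, -0.1, -1.0]
opening: 56.2
grip_force: 64.1
```

Request:
drive_tool(
  commands=[
    {"claw": 50, "x": 15, "y": 32, "z": 0, "ax": 0, "ay": 0, "az": 0},
    {"claw": 50, "x": 30, "y": 66, "z": 0, "ax": 0, "ay": 0, "az": 0},
    {"claw": 50, "x": 45, "y": 100, "z": 0, "ax": 0, "ay": 0, "az": 0},
    {"claw": 50, "x": 60, "y": 134, "z": 0, "ax": 0, "ay": 0, "az": 0},
    {"claw": 50, "x": 76, "y": 168, "z": 0, "ax": 0, "ay": 0, "az": 0},
  ],
)

```text
time_s: 9.8
eef_pos: [513.3, 316.0, 121.6]
tool_rot: [0.001, -0.0, 1.0, 0.001]
force: [0.5, 0.2, -1.1]
opening: 56.6
grip_force: 64.1
```

Request:
drive_tool(
  commands=[
    {"claw": 50, "x": 15, "y": 34, "z": 0, "ax": 0, "ay": 0, "az": 0},
    {"claw": 50, "x": 29, "y": 64, "z": 0, "ax": 0, "ay": 0, "az": 0},
    {"claw": 50, "x": 40, "y": 89, "z": 0, "ax": 0, "ay": 0, "az": 0},
    {"claw": 50, "x": 40, "y": 89, "z": 0, "ax": 0, "ay": 0, "az": 0},
    {"claw": 50, "x": 40, "y": 89, "z": 0, "ax": 0, "ay": 0, "az": 0},
  ],
)

```text
time_s: 10.22
eef_pos: [552.6, 404.2, 120.3]
tool_rot: [0.001, -0.001, 1.0, 0.0]
force: [-0.5, -1.3, -1.5]
opening: 56.5
grip_force: 64.1
```

Request:
drive_tool(
  commands=[
    {"claw": 50, "x": 0, "y": 0, "z": -10, "ax": 0, "ay": 0, "az": 0},
    {"claw": 50, "x": 0, "y": 0, "z": -20, "ax": 0, "ay": 0, "az": 0},
    {"claw": 50, "x": 0, "y": 0, "z": -20, "ax": 0, "ay": 0, "az": 0},
    {"claw": 50, "x": 0, "y": 0, "z": -20, "ax": 0, "ay": 0, "az": 0},
    {"claw": 50, "x": 0, "y": 0, "z": -20, "ax": 0, "ay": 0, "az": 0},
  ],
)

```text
time_s: 10.63
eef_pos: [552.7, 402.3, 99.4]
tool_rot: [-0.0, 0.0, 1.0, -0.0]
force: [0.2, 0.3, -0.3]
opening: 56.2
grip_force: 64.1
```

```bash
python3 - <<'E'
from h import *
s=sense();e=s["eef_pos"];print(s["time_s"],e)
i,K,C=cam("wrist");cv2.imwrite("pics/w9.png",i[:,:,::-1])
for f in (.5,.6,.7):
    a=arc(i,"yellow",(291,298),140,K,C,zs=np.arange(e[2]+5,e[2]+35,.5),frac=f);print(f,a[1]-e[2],a[2]-e[0],a[3]-e[1])
h=blob(i,"yellow",(291,298),140);print(cv2.boundingRect(h))
E
```

```text
10.6333 [552.69006575 402.34095856  99.43956558]
0.5 17.5 1.0072055303318166 0.9606303900050079
0.6 17.5 1.0072055303318166 0.9606303900050079
0.7 19.5 -0.8054116231650141 0.9740350999876455
(216, 222, 150, 151)
```

Same hold geometry as blue. I'll lower to about 42 mm.

Request:
drive_tool(
  commands=[
    {"claw": 50, "x": 0, "y": 0, "z": -20, "ax": 0, "ay": 0, "az": 0},
    {"claw": 50, "x": 0, "y": 0, "z": -38, "ax": 0, "ay": 0, "az": 0},
    {"claw": 50, "x": 0, "y": 0, "z": -48, "ax": 0, "ay": 0, "az": 0},
    {"claw": 50, "x": 0, "y": 0, "z": -53, "ax": 0, "ay": 0, "az": 0},
    {"claw": 50, "x": 0, "y": 0, "z": -55, "ax": 0, "ay": 0, "az": 0},
  ],
)

```text
time_s: 11.1
eef_pos: [552.4, 402.8, 43.7]
tool_rot: [-0.0, -0.0, 1.0, -0.0]
force: [0.1, -0.6, -0.5]
opening: 56.5
grip_force: 64.1
```

Request:
drive_tool(
  commands=[
    {"claw": 50, "x": 0, "y": 0, "z": -1, "ax": 0, "ay": 0, "az": 0},
    {"claw": 50, "x": 0, "y": 0, "z": -2, "ax": 0, "ay": 0, "az": 0},
    {"claw": 50, "x": 0, "y": 0, "z": -3, "ax": 0, "ay": 0, "az": 0},
    {"claw": 50, "x": 0, "y": 0, "z": -3, "ax": 0, "ay": 0, "az": 0},
    {"claw": 50, "x": 0, "y": 0, "z": -3, "ax": 0, "ay": 0, "az": 0},
  ],
)

```text
time_s: 11.52
eef_pos: [553.2, 403.3, 42.6]
tool_rot: [0.001, -0.0, 1.0, 0.001]
force: [-0.5, 1.2, 4.5]
opening: 56.5
grip_force: 64.5
```

Request:
drive_tool(
  commands=[
    {"claw": 60, "x": 0, "y": 0, "z": 0, "ax": 0, "ay": 0, "az": 0},
    {"claw": 75, "x": 0, "y": 0, "z": 0, "ax": 0, "ay": 0, "az": 0},
    {"claw": 85, "x": 0, "y": 0, "z": 0, "ax": 0, "ay": 0, "az": 0},
    {"claw": 85, "x": 0, "y": 0, "z": 0, "ax": 0, "ay": 0, "az": 0},
    {"claw": 85, "x": 0, "y": 0, "z": 0, "ax": 0, "ay": 0, "az": 0},
  ],
)

```text
time_s: 11.93
eef_pos: [552.5, 403.0, 41.1]
tool_rot: [-0.0, -0.0, 1.0, -0.0]
force: [-0.2, -0.0, -0.0]
opening: 85.2
grip_force: 0.0
```

Request:
drive_tool(
  commands=[
    {"claw": 85, "x": 0, "y": 0, "z": 35, "ax": 0, "ay": 0, "az": 0},
    {"claw": 85, "x": 0, "y": 0, "z": 70, "ax": 0, "ay": 0, "az": 0},
    {"claw": 85, "x": 0, "y": 0, "z": 95, "ax": 0, "ay": 0, "az": 0},
    {"claw": 85, "x": 0, "y": 0, "z": 95, "ax": 0, "ay": 0, "az": 0},
    {"claw": 85, "x": 0, "y": 0, "z": 95, "ax": 0, "ay": 0, "az": 0},
  ],
)

```text
time_s: 12.35
eef_pos: [553.5, 403.5, 138.4]
tool_rot: [0.002, -0.0, 1.0, 0.001]
force: [-0.5, -0.3, -0.9]
opening: 85.0
grip_force: 0.0
```

```bash
python3 - <<'E'
from h import *
s=sense();e=s["eef_pos"];print(s["time_s"],e)
i,K,C=cam("wrist");cv2.imwrite("pics/w10.png",i[:,:,::-1])
uv=proj(K,C,(552.5,403,62));a=arc(i,"yellow",uv,110,K,C,zs=np.arange(45,80,.5));print(a)
h=blob(i,"yellow",uv,110);print(circ(h,K,C,62),cv2.fitEllipse(h))
E
```

```text
12.35 [553.45970382 403.46295763 138.35759924]
(np.float64(0.010215432024974547), np.float64(63.0), np.float64(551.7055228524931), np.float64(404.1386180893395), np.float64(28.989784567975025))
(array([550.80226584, 404.15987667]), np.float64(29.760871721197816)) ((289.6616516113281, 221.0718994140625), (92.25083923339844, 94.07991790771484), 175.30271911621094)
```

View pics/w10.png

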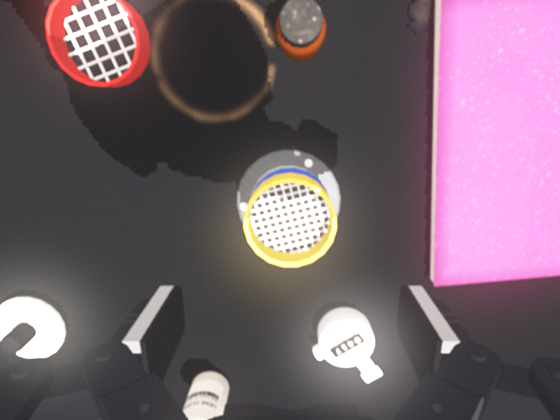

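Yellow is nested on blue: ellipse centre (290,221), rim z≈62–63, level. Now red.

Request:
drive_tool(
  commands=[
    {"claw": 85, "x": -25, "y": -28, "z": 0, "ax": 0, "ay": 0, "az": 0},
    {"claw": 85, "x": -51, "y": -56, "z": 0, "ax": 0, "ay": 0, "az": 0},
    {"claw": 85, "x": -77, "y": -85, "z": 0, "ax": 0, "ay": 0, "az": 0},
    {"claw": 85, "x": -98, "y": -108, "z": -3, "ax": 0, "ay": 0, "az": 0},
    {"claw": 85, "x": -111, "y": -123, "z": -6, "ax": 0, "ay": 0, "az": 0},
  ],
)

```text
time_s: 12.82
eef_pos: [438.1, 277.5, 128.5]
tool_rot: [-0.002, 0.0, 1.0, -0.001]
force: [0.9, 1.2, 0.2]
opening: 84.9
grip_force: 0.0
```

Request:
drive_tool(
  commands=[
    {"claw": 85, "x": 0, "y": 0, "z": 0, "ax": 0, "ay": 0, "az": 0},
    {"claw": 85, "x": 0, "y": 0, "z": 0, "ax": 0, "ay": 0, "az": 0},
    {"claw": 85, "x": 0, "y": 0, "z": 0, "ax": 0, "ay": 0, "az": 0},
    {"claw": 85, "x": 0, "y": 0, "z": 0, "ax": 0, "ay": 0, "az": 0},
    {"claw": 85, "x": 0, "y": 0, "z": 0, "ax": 0, "ay": 0, "az": 0},
  ],
)

```text
time_s: 13.23
eef_pos: [442.1, 280.6, 129.9]
tool_rot: [-0.0, -0.0, 1.0, 0.0]
force: [-0.5, -0.3, 0.4]
opening: 85.0
grip_force: 0.0
```

```bash
python3 - <<'E'
from h import *
s=sense();e=s["eef_pos"];print(s["time_s"],e)
i,K,C=cam("wrist");cv2.imwrite("pics/w11.png",i[:,:,::-1])
uv=proj(K,C,(441,281,26));print(uv)
for f in (.4,.5): print(arc(i,"red",uv,75,K,C,zs=[26],frac=f))
h=blob(i,"red",uv,75);print(circ(h,K,C,26),cv2.fitEllipse(h))
E
```

```text
13.2333 [442.12095771 280.56554744 129.91037887]
[289.731245   212.47823918]
(np.float64(0.34369568429180575), 26, np.float64(441.6956873351859), np.float64(281.70824919614194), np.float64(29.343695684291806))
(np.float64(0.30805927191832083), 26, np.float64(441.7457517759559), np.float64(281.68870522863665), np.float64(29.30805927191832))
(array([440.30387477, 281.50946927]), np.float64(30.13516210349155)) ((290.5291748046875, 210.04502868652344), (84.42913818359375, 85.79639434814453), 162.77561950683594)
```

Request:
drive_tool(
  commands=[
    {"claw": 85, "x": 0, "y": 0.7, "z": -35, "ax": 0, "ay": 0, "az": 0},
    {"claw": 85, "x": 0, "y": 0.7, "z": -70, "ax": 0, "ay": 0, "az": 0},
    {"claw": 85, "x": 0, "y": 0.7, "z": -105, "ax": 0, "ay": 0, "az": 0},
    {"claw": 80, "x": 0, "y": 0.7, "z": -126, "ax": 0, "ay": 0, "az": 0},
    {"claw": 80, "x": 0, "y": 0.7, "z": -126, "ax": 0, "ay": 0, "az": 0},
  ],
)

```text
time_s: 13.7
eef_pos: [439.0, 279.6, 0.0]
tool_rot: [-0.004, -0.0, 1.0, -0.002]
force: [-0.8, -0.6, 0.0]
opening: 80.2
grip_force: 0.0
```

Request:
drive_tool(
  commands=[
    {"claw": 78, "x": 0, "y": 0, "z": 0, "ax": 0, "ay": 0, "az": 0},
    {"claw": 65, "x": 0, "y": 0, "z": 0, "ax": 0, "ay": 0, "az": 0},
    {"claw": 50, "x": 0, "y": 0, "z": 0, "ax": 0, "ay": 0, "az": 0},
    {"claw": 50, "x": 0, "y": 0, "z": 0, "ax": 0, "ay": 0, "az": 0},
    {"claw": 50, "x": 0, "y": 0, "z": 0, "ax": 0, "ay": 0, "az": 0},
  ],
)

```text
time_s: 14.12
eef_pos: [443.0, 281.4, 6.8]
tool_rot: [0.002, -0.0, 1.0, 0.001]
force: [-0.9, 0.3, 7.0]
opening: 56.5
grip_force: 63.1
```

Request:
drive_tool(
  commands=[
    {"claw": 50, "x": 0, "y": 0, "z": 0, "ax": 0, "ay": 0, "az": 0},
    {"claw": 50, "x": 0, "y": 0, "z": 20, "ax": 0, "ay": 0, "az": 0},
    {"claw": 50, "x": 0, "y": 0, "z": 55, "ax": 0, "ay": 0, "az": 0},
    {"claw": 50, "x": 0, "y": 0, "z": 90, "ax": 0, "ay": 0, "az": 0},
    {"claw": 50, "x": 0, "y": 0, "z": 125, "ax": 0, "ay": 0, "az": 0},
  ],
)

```text
time_s: 14.53
eef_pos: [441.7, 280.7, 132.2]
tool_rot: [0.001, -0.0, 1.0, 0.0]
force: [-0.3, 0.3, -0.6]
opening: 56.6
grip_force: 64.1
```

Request:
drive_tool(
  commands=[
    {"claw": 50, "x": 25, "y": 28, "z": 0, "ax": 0, "ay": 0, "az": 0},
    {"claw": 50, "x": 51, "y": 56, "z": 0, "ax": 0, "ay": 0, "az": 0},
    {"claw": 50, "x": 77, "y": 85, "z": 0, "ax": 0, "ay": 0, "az": 0},
    {"claw": 50, "x": 98, "y": 108, "z": 0, "ax": 0, "ay": 0, "az": 0},
    {"claw": 50, "x": 111, "y": 122.3, "z": 0, "ax": 0, "ay": 0, "az": 0},
  ],
)

```text
time_s: 14.95
eef_pos: [554.6, 405.4, 131.1]
tool_rot: [0.002, -0.0, 1.0, 0.001]
force: [0.1, -0.2, -1.2]
opening: 56.5
grip_force: 64.1
```

Request:
drive_tool(
  commands=[
    {"claw": 50, "x": 0, "y": 0, "z": -10, "ax": 0, "ay": 0, "az": 0},
    {"claw": 50, "x": 0, "y": 0, "z": -15, "ax": 0, "ay": 0, "az": 0},
    {"claw": 50, "x": 0, "y": 0, "z": -15, "ax": 0, "ay": 0, "az": 0},
    {"claw": 50, "x": 0, "y": 0, "z": -15, "ax": 0, "ay": 0, "az": 0},
    {"claw": 50, "x": 0, "y": 0, "z": -15, "ax": 0, "ay": 0, "az": 0},
  ],
)

```text
time_s: 15.37
eef_pos: [552.3, 402.4, 115.1]
tool_rot: [0.0, 0.0, 1.0, 0.0]
force: [-0.4, -0.0, -1.3]
opening: 56.7
grip_force: 64.1
```

```bash
python3 - <<'E'
from h import *
s=sense();e=s["eef_pos"];print(s["time_s"],e)
i,K,C=cam("wrist");cv2.imwrite("pics/w12.png",i[:,:,::-1])
for f in (.5,.6,.7):
    a=arc(i,"red",(291,298),110,K,C,zs=np.arange(e[2]+5,e[2]+35,.5),frac=f);print(f,a[1]-e[2],a[2]-e[0],a[3]-e[1])
h=blob(i,"red",(291,298),110);print(cv2.boundingRect(h))
E
```

```text
15.3667 [552.33379089 402.38787522 115.09416683]
0.5 17.500000000000014 -0.17192112273176008 0.5490173889169796
0.6 18.000000000000014 -0.5514875164656132 0.4284168521820675
0.7 5.0 13.250547383560388 -3.8960818442120058
(215, 220, 152, 152)
```

Request:
drive_tool(
  commands=[
    {"claw": 50, "x": 0, "y": 0, "z": -20, "ax": 0, "ay": 0, "az": 0},
    {"claw": 50, "x": 0, "y": 0, "z": -36, "ax": 0, "ay": 0, "az": 0},
    {"claw": 50, "x": 0, "y": 0, "z": -44, "ax": 0, "ay": 0, "az": 0},
    {"claw": 50, "x": 0, "y": 0, "z": -48, "ax": 0, "ay": 0, "az": 0},
    {"claw": 50, "x": 0, "y": 0, "z": -50, "ax": 0, "ay": 0, "az": 0},
  ],
)

```text
time_s: 15.83
eef_pos: [552.6, 402.8, 64.2]
tool_rot: [-0.0, 0.0, 1.0, -0.0]
force: [0.7, -0.1, -1.2]
opening: 56.3
grip_force: 64.1
```

Request:
drive_tool(
  commands=[
    {"claw": 50, "x": 0, "y": 0, "z": -1, "ax": 0, "ay": 0, "az": 0},
    {"claw": 50, "x": 0, "y": 0, "z": -2, "ax": 0, "ay": 0, "az": 0},
    {"claw": 50, "x": 0, "y": 0, "z": -3, "ax": 0, "ay": 0, "az": 0},
    {"claw": 50, "x": 0, "y": 0, "z": -3, "ax": 0, "ay": 0, "az": 0},
    {"claw": 50, "x": 0, "y": 0, "z": -3, "ax": 0, "ay": 0, "az": 0},
  ],
)

```text
time_s: 16.25
eef_pos: [553.2, 403.3, 62.8]
tool_rot: [0.001, -0.0, 1.0, 0.001]
force: [-1.9, -1.0, 5.6]
opening: 56.5
grip_force: 64.7
```

Request:
drive_tool(
  commands=[
    {"claw": 60, "x": 0, "y": 0, "z": 0, "ax": 0, "ay": 0, "az": 0},
    {"claw": 75, "x": 0, "y": 0, "z": 0, "ax": 0, "ay": 0, "az": 0},
    {"claw": 85, "x": 0, "y": 0, "z": 0, "ax": 0, "ay": 0, "az": 0},
    {"claw": 85, "x": 0, "y": 0, "z": 0, "ax": 0, "ay": 0, "az": 0},
    {"claw": 85, "x": 0, "y": 0, "z": 0, "ax": 0, "ay": 0, "az": 0},
  ],
)

```text
time_s: 16.67
eef_pos: [552.6, 403.0, 61.1]
tool_rot: [-0.0, -0.0, 1.0, -0.0]
force: [-0.5, 0.5, -0.1]
opening: 84.9
grip_force: 0.0
```

Request:
drive_tool(
  commands=[
    {"claw": 85, "x": 0, "y": 0, "z": 35, "ax": 0, "ay": 0, "az": 0},
    {"claw": 85, "x": 0, "y": 0, "z": 70, "ax": 0, "ay": 0, "az": 0},
    {"claw": 85, "x": 0, "y": 0, "z": 89, "ax": 0, "ay": 0, "az": 0},
    {"claw": 85, "x": 0, "y": 0, "z": 89, "ax": 0, "ay": 0, "az": 0},
    {"claw": 85, "x": 0, "y": 0, "z": 89, "ax": 0, "ay": 0, "az": 0},
  ],
)

```text
time_s: 17.08
eef_pos: [553.2, 403.3, 151.7]
tool_rot: [0.001, -0.0, 1.0, 0.001]
force: [0.0, -0.5, 0.2]
opening: 84.8
grip_force: 0.0
```

```bash
python3 - <<'E'
from h import *
s=sense();e=s["eef_pos"];print(s["time_s"],e)
i,K,C=cam("wrist");cv2.imwrite("pics/w13.png",i[:,:,::-1])
uv=proj(K,C,(552.5,403,82));a=arc(i,"red",uv,85,K,C,zs=np.arange(65,100,.5));print(a)
h=blob(i,"red",uv,85);print(circ(h,K,C,82),cv2.fitEllipse(h))
h=blob(i,"white",proj(K,C,(663,182,12)),60) if 0 else None
E
```

```text
17.0833 [553.16135481 403.31292036 151.66502436]
(np.float64(0.003620813164129544), np.float64(65.5), np.float64(558.8866597109712), np.float64(401.89609165126365), np.float64(29.00362081316413))
(array([549.62043591, 403.09695161]), np.float64(29.20663032153265)) ((288.59893798828125, 223.187255859375), (90.66223907470703, 96.45378112792969), 37.70964050292969)
```

View pics/w13.png

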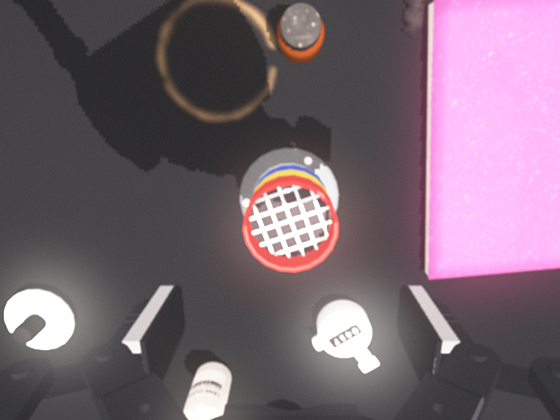

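Red is nested concentrically: rim x 243–339, bottom at row 272, with blue and yellow visible beneath. Now the lid.

Request:
drive_tool(
  commands=[
    {"claw": 85, "x": 16, "y": -32, "z": 0, "ax": 0, "ay": 0, "az": 0},
    {"claw": 85, "x": 32, "y": -64, "z": 0, "ax": 0, "ay": 0, "az": 0},
    {"claw": 85, "x": 48, "y": -96, "z": 0, "ax": 0, "ay": 0, "az": 0},
    {"claw": 85, "x": 64, "y": -128, "z": -5, "ax": 0, "ay": 0, "az": 0},
    {"claw": 85, "x": 80, "y": -160, "z": -10, "ax": 0, "ay": 0, "az": 0},
  ],
)

```text
time_s: 17.55
eef_pos: [632.3, 241.4, 138.2]
tool_rot: [-0.001, -0.0, 1.0, -0.0]
force: [0.5, -0.2, -0.5]
opening: 84.7
grip_force: 0.0
```

Request:
drive_tool(
  commands=[
    {"claw": 85, "x": 15, "y": -30, "z": -10, "ax": 0, "ay": 0, "az": 0},
    {"claw": 85, "x": 26, "y": -52, "z": -10, "ax": 0, "ay": 0, "az": 0},
    {"claw": 85, "x": 30, "y": -61, "z": -10, "ax": 0, "ay": 0, "az": 0},
    {"claw": 85, "x": 30, "y": -61, "z": -10, "ax": 0, "ay": 0, "az": 0},
    {"claw": 85, "x": 30, "y": -61, "z": -10, "ax": 0, "ay": 0, "az": 0},
  ],
)

```text
time_s: 17.97
eef_pos: [662.0, 182.4, 129.3]
tool_rot: [-0.001, 0.0, 1.0, 0.0]
force: [-0.6, 0.5, -0.0]
opening: 85.0
grip_force: 0.0
```

Request:
drive_tool(
  commands=[
    {"claw": 85, "x": 0, "y": 0, "z": 0, "ax": 0, "ay": 0, "az": 0},
    {"claw": 85, "x": 0, "y": 0, "z": 0, "ax": 0, "ay": 0, "az": 0},
    {"claw": 85, "x": 0, "y": 0, "z": 0, "ax": 0, "ay": 0, "az": 0},
  ],
)

```text
time_s: 18.22
eef_pos: [662.0, 183.7, 130.5]
tool_rot: [0.0, -0.001, 1.0, 0.0]
force: [0.1, -1.4, -0.2]
opening: 85.2
grip_force: 0.0
```

```bash
python3 - <<'E'
from h import *
s=sense();e=s["eef_pos"];print(s["time_s"],e)
i,K,C=cam("wrist");cv2.imwrite("pics/w14.png",i[:,:,::-1])
uv=proj(K,C,(663,182,12));print(uv)
h=blob(i,"white",uv,65);c,r=circ(h,K,C,12);print(c,r,cv2.fitEllipse(h),cv2.boundingRect(h))
P=h[h[:,0,1]>uv[1]];print(circ(P,K,C,12))
g=cv2.cvtColor(i,cv2.COLOR_RGB2GRAY);m=cv2.inRange(g,0,70);w=np.zeros_like(m);cv2.circle(w,tuple(uv.astype(int)),30,255,-1)
n,l,st,ce=cv2.connectedComponentsWithStats(m&w);print(st,ce);
for k in range(1,n): print(ray(K,C,ce[k],32))
E
```

```text
18.2167 [662.04182809 183.69506194 130.51274521]
[286.81648482 209.25303124]
[663.6521422  182.66169684] 29.905150115947098 ((287.7027282714844, 208.77662658691406), (78.51004028320312, 81.36936950683594), 91.85243225097656) (247, 170, 82, 79)
(array([663.81621704, 182.65016007]), np.float64(29.816679320070772))
[[     0      0    560    420 235200]] [[279.5 209.5]]
```

View pics/w14.png

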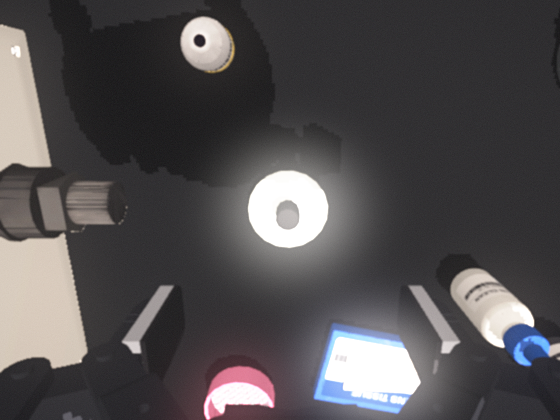

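The lid is centred at (288,209), and the focus knob tip at (127,203) is well to the side. I'll narrow the claw and descend onto the lid's knob.

Request:
drive_tool(
  commands=[
    {"claw": 50, "x": 1, "y": 0, "z": -30, "ax": 0, "ay": 0, "az": 0},
    {"claw": 50, "x": 1, "y": 0, "z": -60, "ax": 0, "ay": 0, "az": 0},
    {"claw": 50, "x": 1, "y": 0, "z": -90, "ax": 0, "ay": 0, "az": 0},
    {"claw": 50, "x": 1, "y": 0, "z": -106, "ax": 0, "ay": 0, "az": 0},
    {"claw": 50, "x": 1, "y": 0, "z": -112, "ax": 0, "ay": 0, "az": 0},
  ],
)

```text
time_s: 18.68
eef_pos: [661.3, 182.4, 14.8]
tool_rot: [-0.003, -0.001, 1.0, -0.0]
force: [-0.3, 0.2, -0.9]
opening: 49.6
grip_force: 0.0
```

Request:
drive_tool(
  commands=[
    {"claw": 50, "x": 0, "y": 0, "z": -2, "ax": 0, "ay": 0, "az": 0},
    {"claw": 50, "x": 0, "y": 0, "z": -2, "ax": 0, "ay": 0, "az": 0},
    {"claw": 30, "x": 0, "y": 0, "z": -2, "ax": 0, "ay": 0, "az": 0},
    {"claw": 20, "x": 0, "y": 0, "z": -2, "ax": 0, "ay": 0, "az": 0},
    {"claw": 10, "x": 0, "y": 0, "z": -2, "ax": 0, "ay": 0, "az": 0},
  ],
)

```text
time_s: 19.1
eef_pos: [664.6, 182.2, 18.2]
tool_rot: [0.002, -0.0, 1.0, 0.0]
force: [-3.2, -1.1, 6.0]
opening: 15.3
grip_force: 60.8
```

Request:
drive_tool(
  commands=[
    {"claw": 10, "x": 0, "y": 0, "z": 0, "ax": 0, "ay": 0, "az": 0},
    {"claw": 10, "x": 0, "y": 0, "z": 0, "ax": 0, "ay": 0, "az": 0},
    {"claw": 10, "x": 0, "y": 0, "z": 0, "ax": 0, "ay": 0, "az": 0},
  ],
)

```text
time_s: 19.35
eef_pos: [664.7, 182.3, 18.2]
tool_rot: [0.002, -0.0, 1.0, 0.0]
force: [-1.2, 0.2, 6.0]
opening: 14.9
grip_force: 58.6
```

Request:
drive_tool(
  commands=[
    {"claw": 10, "x": 0, "y": 0, "z": 20, "ax": 0, "ay": 0, "az": 0},
    {"claw": 10, "x": 0, "y": 0, "z": 50, "ax": 0, "ay": 0, "az": 0},
    {"claw": 10, "x": 0, "y": 0, "z": 85, "ax": 0, "ay": 0, "az": 0},
    {"claw": 10, "x": 0, "y": 0, "z": 115, "ax": 0, "ay": 0, "az": 0},
    {"claw": 10, "x": 0, "y": 0, "z": 130, "ax": 0, "ay": 0, "az": 0},
  ],
)

```text
time_s: 19.77
eef_pos: [665.2, 182.2, 151.5]
tool_rot: [0.003, -0.0, 1.0, 0.001]
force: [0.6, 0.3, 0.1]
opening: 15.2
grip_force: 58.8
```

Request:
drive_tool(
  commands=[
    {"claw": 10, "x": -14, "y": 28, "z": 0, "ax": 0, "ay": 0, "az": 0},
    {"claw": 10, "x": -29, "y": 58, "z": 0, "ax": 0, "ay": 0, "az": 0},
    {"claw": 10, "x": -44, "y": 88, "z": 0, "ax": 0, "ay": 0, "az": 0},
    {"claw": 10, "x": -59, "y": 118, "z": 0, "ax": 0, "ay": 0, "az": 0},
    {"claw": 10, "x": -74, "y": 148, "z": 0, "ax": 0, "ay": 0, "az": 0},
  ],
)

```text
time_s: 20.18
eef_pos: [588.8, 331.1, 146.6]
tool_rot: [0.0, 0.0, 1.0, 0.0]
force: [-0.2, -0.5, -0.9]
opening: 15.1
grip_force: 58.8
```

Request:
drive_tool(
  commands=[
    {"claw": 10, "x": -14, "y": 28, "z": 0, "ax": 0, "ay": 0, "az": 0},
    {"claw": 10, "x": -26, "y": 52, "z": 0, "ax": 0, "ay": 0, "az": 0},
    {"claw": 10, "x": -34, "y": 68, "z": 0, "ax": 0, "ay": 0, "az": 0},
    {"claw": 10, "x": -36.5, "y": 73, "z": 0, "ax": 0, "ay": 0, "az": 0},
    {"claw": 10, "x": -36.5, "y": 73, "z": 0, "ax": 0, "ay": 0, "az": 0},
  ],
)

```text
time_s: 20.6
eef_pos: [552.3, 404.2, 146.4]
tool_rot: [0.0, -0.001, 1.0, 0.0]
force: [0.0, 0.4, -1.6]
opening: 15.1
grip_force: 58.8
```

Request:
drive_tool(
  commands=[
    {"claw": 10, "x": 0, "y": 0, "z": 0, "ax": 0, "ay": 0, "az": 0},
    {"claw": 10, "x": 0, "y": 0, "z": 0, "ax": 0, "ay": 0, "az": 0},
    {"claw": 10, "x": 0, "y": 0, "z": 0, "ax": 0, "ay": 0, "az": 0},
    {"claw": 10, "x": 0, "y": 0, "z": 0, "ax": 0, "ay": 0, "az": 0},
  ],
)

```text
time_s: 20.93
eef_pos: [554.0, 401.8, 146.3]
tool_rot: [0.0, 0.001, 1.0, -0.0]
force: [-0.2, -0.4, -0.0]
opening: 15.1
grip_force: 58.8
```

```bash
python3 - <<'E'
from h import *
s=sense();e=s["eef_pos"];print(s["time_s"],e,s["opening"])
i,K,C=cam("wrist");cv2.imwrite("pics/w15.png",i[:,:,::-1])
uv=proj(K,C,(e[0],e[1],e[2]-6));print(uv)
h=blob(i,"white",uv,95);x,y,w,hh=cv2.boundingRect(h);print(x,y,w,hh);P=h[(h[:,0,1]<y+hh*.9)]
for dz in (-5,-6,-8):
  c,r=circ(P,K,C,e[2]+dz);print(dz,c-e[:2],r)
E
```

```text
20.9333 [553.95377622 401.76518025 146.34454453] 15.058792597322851
[288.44914318 280.022018  ]
225 187 148 185
-5 [-4.18148849  8.89323625] 38.754042786240475
-6 [-3.68575087  8.94649832] 39.01537948349596
-8 [-2.69427563  9.05302246] 39.53805287796951
```

View pics/w15.png

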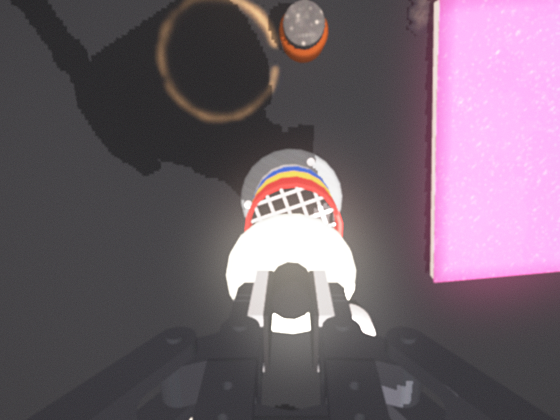

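The lid is level under the pads, with its ellipse spanning x 226–356 and centred around (291,273). The stack lies directly behind it. I'll nudge +1.5 mm in x and lower.

Request:
drive_tool(
  commands=[
    {"claw": 10, "x": 1.5, "y": 0, "z": -18, "ax": 0, "ay": 0, "az": 0},
    {"claw": 10, "x": 1.5, "y": 0, "z": -34, "ax": 0, "ay": 0, "az": 0},
    {"claw": 10, "x": 1.5, "y": 0, "z": -42, "ax": 0, "ay": 0, "az": 0},
    {"claw": 10, "x": 1.5, "y": 0, "z": -47, "ax": 0, "ay": 0, "az": 0},
    {"claw": 10, "x": 1.5, "y": 0, "z": -50, "ax": 0, "ay": 0, "az": 0},
  ],
)

```text
time_s: 21.4
eef_pos: [554.7, 402.7, 95.8]
tool_rot: [-0.0, 0.0, 1.0, -0.0]
force: [-0.2, -0.6, 0.2]
opening: 15.3
grip_force: 58.8
```

Request:
drive_tool(
  commands=[
    {"claw": 10, "x": 0, "y": 0, "z": -1, "ax": 0, "ay": 0, "az": 0},
    {"claw": 10, "x": 0, "y": 0, "z": -2, "ax": 0, "ay": 0, "az": 0},
    {"claw": 10, "x": 0, "y": 0, "z": -3, "ax": 0, "ay": 0, "az": 0},
    {"claw": 10, "x": 0, "y": 0, "z": -3, "ax": 0, "ay": 0, "az": 0},
    {"claw": 10, "x": 0, "y": 0, "z": -3, "ax": 0, "ay": 0, "az": 0},
  ],
)

```text
time_s: 21.82
eef_pos: [555.0, 403.3, 94.2]
tool_rot: [0.001, -0.0, 1.0, 0.0]
force: [-0.4, -0.6, 2.5]
opening: 15.3
grip_force: 59.1
```

Contact at 94.2 as predicted, so I'll open and rise straight up.

Request:
drive_tool(
  commands=[
    {"claw": 20, "x": 0, "y": 0, "z": 0, "ax": 0, "ay": 0, "az": 0},
    {"claw": 32, "x": 0, "y": 0, "z": 0, "ax": 0, "ay": 0, "az": 0},
    {"claw": 45, "x": 0, "y": 0, "z": 0, "ax": 0, "ay": 0, "az": 0},
    {"claw": 45, "x": 0, "y": 0, "z": 0, "ax": 0, "ay": 0, "az": 0},
  ],
)

```text
time_s: 22.15
eef_pos: [554.6, 403.0, 93.2]
tool_rot: [-0.0, -0.0, 1.0, 0.0]
force: [-0.1, -0.1, -0.2]
opening: 44.9
grip_force: 0.0
```

Request:
drive_tool(
  commands=[
    {"claw": 45, "x": 0, "y": 0, "z": 30, "ax": 0, "ay": 0, "az": 0},
    {"claw": 60, "x": 0, "y": 0, "z": 60, "ax": 0, "ay": 0, "az": 0},
    {"claw": 85, "x": 0, "y": 0, "z": 90, "ax": 0, "ay": 0, "az": 0},
    {"claw": 85, "x": 0, "y": 0, "z": 90, "ax": 0, "ay": 0, "az": 0},
    {"claw": 85, "x": 0, "y": 0, "z": 90, "ax": 0, "ay": 0, "az": 0},
  ],
)

```text
time_s: 22.57
eef_pos: [555.6, 403.6, 185.8]
tool_rot: [0.002, -0.0, 1.0, 0.001]
force: [0.6, 0.4, -0.9]
opening: 85.0
grip_force: 0.0
```

```bash
python3 - <<'E'
from h import *
s=sense();e=s["eef_pos"];print(s["time_s"],e)
i,K,C=cam("wrist");cv2.imwrite("pics/w16.png",cv2.resize(i[120:320,150:430,::-1],None,fx=2.8,fy=2.8))
uv=proj(K,C,(552.5,403.9,88));print("expected",uv)
h=blob(i,"white",uv,55);print(circ(h,K,C,88),cv2.boundingRect(h))
j,K,C=cam("scene");a=cv2.resize(j[130:280,100:300,::-1],None,fx=2.8,fy=2.8);cv2.imwrite("pics/s2.png",a)
E
```

```text
22.5667 [555.55711106 403.55191475 185.78269825]
expected [289.23850743 211.82853408]
(array([553.87787829, 403.98059797]), np.float64(37.835618447470225)) (237, 157, 108, 110)
```

View pics/s2.png

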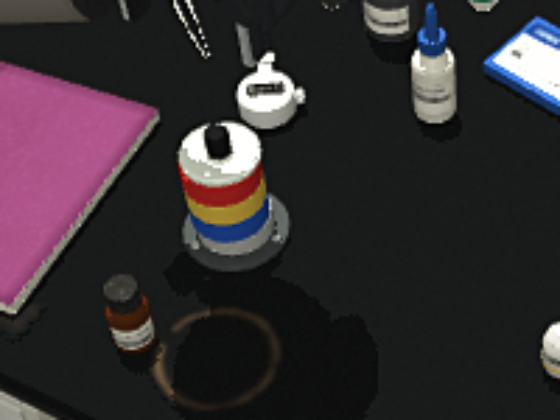

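The scene crop shows the full stack upright at about (225,190), with even blue, yellow and red bands and the lid flush on top. The bottle at (130,315) and the objective at the right edge are still standing.

Request:
drive_tool(
  commands=[
    {"claw": 85, "x": 0, "y": 0, "z": 20, "ax": 0, "ay": 0, "az": 0},
    {"claw": 85, "x": 0, "y": 0, "z": 20, "ax": 0, "ay": 0, "az": 0},
    {"claw": 85, "x": 0, "y": 0, "z": 20, "ax": 0, "ay": 0, "az": 0},
    {"claw": 85, "x": 0, "y": 0, "z": 20, "ax": 0, "ay": 0, "az": 0},
    {"claw": 85, "x": 0, "y": 0, "z": 20, "ax": 0, "ay": 0, "az": 0},
  ],
)

```text
time_s: 23.08
eef_pos: [554.1, 402.7, 201.7]
tool_rot: [-0.001, -0.0, 1.0, -0.001]
force: [-0.5, 0.7, 0.0]
opening: 85.3
grip_force: 0.0
```

```bash
python3 -c "
from workcell import *
print(finish_job())"
```

```text
the job is handed in; nothing more can be done
None
```

The job is handed in at about 23 s: the last picture shows the blue, yellow and red sieves and the lid nested upright on the receiver, with bottle and objective standing; no verdict was returned, and I viewed 15 pictures, one over the limit of 14.

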